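Put the comal scraper away in the spice cupboard's door rack

TASK

Pick the comal scraper, the tool with the square blade, out of the crate of wood-handled tools and lay it flat in the rack on the inside of the open spice cupboard door. Once it is lying there released, push the door shut without slamming it until it seats on its catch. Leave the other three tools in the crate and do not disturb the other things on the ledge.

Things in the scene. Friction and masses are not known exactly. Their poses are not given: they have to be found in the camera images.
- scraper: the square-bladed comal scraper, lying flat in the crate: body origin at mid-length on the underside, x along the tool from handle to head, z up. Wooden handle 85 x 24 x 24 mm (x from -75 to +10 mm), total 150 mm long; flat square steel blade 65 x 65 mm, 4 mm thick (x from +10 to +75 mm), level with the handle's underside. 180 g, balance near the origin
- scraper_grip (a point): point on the middle of the scraper's handle width, 18 mm from the origin towards the handle end, 12 mm above the underside; axes as the scraper's
- spatula: not wanted; same handle and length: body origin at mid-length on the underside, x along the tool from handle to head, z up. Wooden handle 85 x 24 x 24 mm (x from -75 to +10 mm), total 150 mm long; head a narrow steel blade 30 mm wide
- press: not wanted; same handle and length: body origin at mid-length on the underside, x along the tool from handle to head, z up. Wooden handle 85 x 24 x 24 mm (x from -75 to +10 mm), total 150 mm long; head a round steel disc 60 mm across; lies turned end for end
- fork: not wanted; same handle and length: body origin at mid-length on the underside, x along the tool from handle to head, z up. Wooden handle 85 x 24 x 24 mm (x from -75 to +10 mm), total 150 mm long; head three steel tines, 44 mm over all; lies turned end for end
- crate: fixed open-topped plywood crate, 210 (x) x 320 (y) x 55 mm high, walls and floor 6 mm; origin at the centre of its underside. The four tools lie side by side in it, roughly along its x, about 75 mm apart, in any order
- cupboard: fixed light-wood spice cupboard, 180 deep (x) x 280 wide (y) x 190 mm high; origin at the centre of its underside; its open front faces its -x
- cup_door (a joint): hinge of the cupboard's door, rad: 0 shut, about 1.1 to 1.45 at the start, stop at 1.75. The hinge line is upright at the front corner on the cupboard's -y side; the door keeps the angle it is left at. Over the last 20 mm of travel of its free edge it rides over a sprung roller catch (about 3 N at that edge), which then pulls it to 0 and holds it
- door_hinge (a point): point on the hinge line, 140 mm above the table, on the plane of the door's inner face; axes of the door: y along the door from hinge to free edge, x through the door from outside to inside, z up. Door panel 258 mm wide, 14 mm thick, from 8 to 160 mm above the table
- door_push (a point): point on the door's plain outer face, 170 mm from the hinge line, 140 mm above the table; axes of the door. A small knob stands 34 mm out of this face near the free edge (225 mm from the hinge), 50 mm above the table
- rack (a point): centre of the floor of the rack on the door's inner face, 105 mm above the table, 55 mm below the door's top edge; axes of the door. The rack is a tray 185 mm long inside (along y) and 97 mm wide inside (along x, between the door panel and the outer rail); rail and ends are 6 mm thick and rise 25 mm above the floor
- molcajete: bystander: three-legged grey stone mortar bowl, 190 mm across, 110 mm high; origin at the centre of its underside
- roaster_plate: bystander: round low red ceramic plate, 180 mm across, 25 mm high; origin at the centre of its underside
- jar: bystander: squat lidded glass jar, 94 mm across, 102 mm high to the top of the lid's knob; origin at the centre of its underside
- pepper_mill: bystander: upright black plastic pepper mill, 56 mm across, 165 mm high; origin at the centre of its underside
- spice_grinder: bystander: upright steel spice grinder with a clear cap and a push button, 110 mm across, 170 mm high; origin at the centre of its underside
Things that resemble listed ones, but are neither listed nor needed, are in the scene too. What is shaped like the scraper but turquoise is not meant.

How it is judged:
By the outcome, as a careful person would: the job done as asked, in the order asked, and still so for the second after the job is handed in, with the robot touching nothing.
It also fails if it takes over 59 s, if anything falls off the work surface, if the arm or the gripper's body presses on something with over 40 N, if the wrist force passes 120 N, or if a joint passes its speed limit or range.

ROBOT

A 7-joint arm with a two-finger parallel gripper is mounted at the origin on the work surface. World frame = base frame: x ahead of the robot, y to its left, z up, the work surface at z = 0. Lengths are in m, angles in rad, forces in N, time in s.
With the tool pointing down it reaches from about 0.425 to 0.875 m from the base axis. Payload 4.7 kg.
Tool frame: the origin (TCP) lies on the centre line of the jaws, within the pads' length; the fingertips stand 14 mm ahead of it and the grasp point (between the pads) lies 5 mm behind it; z points along the fingers, y is the line along which they close (so a half turn about z gives the same grasp; the last joint's range is limited). The gripper opens to 87 mm and grips with 3 to 60 N. Pads are 19 mm wide; open, the fingers measure 117 mm over their backs; the gripper's body (75 mm by 190 mm) begins 51 mm behind the grasp point.
Start: joints at [1.186, 0.321, -0.07, 1.45, 0.023, 1.371, -0.057], TCP at [0.252, -0.599, 0.237] pointing down, gripper open.
Joint ranges: [-2.86, 2.86], [-0.3, 2.09], [-1.38, 1.24], [0.06, 2.45], [-1.56, 4.7], [0.09, 2.05], [-2.69, 2.69]. Speed limits (rad/s): [2.57, 2.57, 3.14, 3.14, 3.14, 3.14, 3.14].

INTERFACE

Orientations are given as a rotation vector (axis times angle).
In Python, from bench import ctrl gives the robot as it stands.
- The arm moves only by the tool send_rows, never from a script. Its argument "steps" is a list of rows, each an object of numbers: "tx", "ty", "tz": the shift along the tool's x, y, z in units of 60 mm (1.0 is 60 mm); "turn": the turn about the tool's z in units of 8 degrees (1.0 is 8 degrees); "grip": the opening, from 0 (shut) to 1 (fully open). A call has 1 to 12 rows; each row shifts and turns the commanded pose from where the row before left it, along the tool's axes as they then stand; what a row does not reach is not made up. A row lasts 1/8 s, in which the tool goes at most 62.5 mm and 10.7 degrees, less where a joint would pass 70% of its speed; a pose out of reach is approached as far as the arm can. A call is refused whole if a number of a shift passes 1 or a number of a turn 1, either way. A call with a gripper value outside its range is refused whole. The fingers move at their own pace and stop on an object; "newtons" is the grip in N (left out, the last holds). Time passes only in rows, so rows that do not move let the fingers close. It gives the time, the measured TCP pose, the force, the opening and the grip force at its end, in the units of the state.
- ctrl.get_state(): the state, without advancing time (a new reading comes with each control period).
- ctrl.get_image(name): name is "scene" or "top" or "wrist"; returns a dict with "pixels" (480x640x3 uint8, red, green, blue), "K" (3x3 intrinsics, pixels), "dist" ([k1, k2, p1, p2, k3] as OpenCV has them; the pictures are not rectified), "cam_to_world" (4x4, takes a point from camera to world coordinates); the wrist camera has in their place "T_tool_cam" (4x4, takes a point from camera to tool coordinates, whose origin is the TCP and whose axes are the flange's). Camera axes: x right, y down, z forward; pixel columns grow to the right and rows downward; lengths in m; the calibration is good to about 2 mm. A picture is of the moment at which its call begins: read the wrist's pose just before it. There is no depth.
- ctrl.close_job(): hands the job in; it is judged then, once.
The state is a dict: "time": time; "joint_positions": joint angles; "qd": joint speeds; "joint_torque": joint torques, N m; "position": TCP position; "tool_rot": TCP orientation; "ft_force": force on the tool from outside, world axes, zero at the start; "torque": the same for the moment, N m; "grip_width": opening from 0.0 (shut) to 1.0 (fully open); "grip_force": force on a finger pad.
Only numpy, scipy, OpenCV 4.12 (cv2) and the standard library are available. Lean on these libraries where they do the work, as an engineer would, in place of code of your own. Each camera call takes 0.05 s, during which the arm holds its last target. There are 200 camera calls.

## Working session

There is one attempt and no reset: what is moved stays moved. The work goes in short steps, Python scripts to look and compute and a tool call to move; the robot and the scene stay as the last step left them, time stands still between calls to the robot, and variables do not carry over. Pictures are saved under pics/ and viewed, at most 10 in all, crops included, and the job is handed in when it is done.

Besides the shell and the picture viewer there is one more tool, called after "Call:" as name([rows], argument=value, ...), one row to a line, values as JSON. send_rows: Moves the arm, as the interface text tells. Its arguments: {"type":"object","properties":{"steps":{"type":"array"},"newtons":{"type":"number"}},"required":["steps"]}

```bash
mkdir -p pics; cat > h.py <<'E'
import numpy as np, cv2, pickle
from scipy.spatial.transform import Rotation as R
from bench import ctrl
def shot(name,fn):
    s=ctrl.get_state(); im=ctrl.get_image(name); im['state']=s
    if 'cam_to_world' not in im:
        T=np.eye(4);T[:3,:3]=R.from_rotvec(s['tool_rot']).as_matrix();T[:3,3]=s['position'];im['cam_to_world']=T@np.array(im['T_tool_cam'])
    cv2.imwrite(f'pics/{fn}.png',im['pixels'][:,:,::-1]); pickle.dump(im,open(f'pics/{fn}.pkl','wb')); return im
def load(fn): return pickle.load(open(f'pics/{fn}.pkl','rb'))
def ray(im,uv):
    uv=np.array(uv,float).reshape(-1,1,2)
    p=cv2.undistortPoints(uv,np.array(im['K'],float),np.array(im['dist'],float))[:,0]
    T=np.array(im['cam_to_world']);d=np.c_[p,np.ones(len(p))]@T[:3,:3].T
    return T[:3,3],d
def onz(im,uv,z):
    o,d=ray(im,uv); return o+d*((z-o[2])/d[:,2])[:,None]
def proj(im,P):
    T=np.linalg.inv(np.array(im['cam_to_world']));P=np.array(P,float).reshape(-1,3)@T[:3,:3].T+T[:3,3]
    return cv2.projectPoints(P,np.zeros(3),np.zeros(3),np.array(im['K'],float),np.array(im['dist'],float))[0][:,0]
def st():
    s=ctrl.get_state();print({k:np.round(s[k],3).tolist() for k in ('time','joint_positions','position','tool_rot','ft_force','grip_width','grip_force')});return s
E
python3 - <<'E'
from h import *
s=st();print(R.from_rotvec(s['tool_rot']).as_matrix().round(3))
a=shot('top','top0');b=shot('scene','scene0')
for i in (a,b):print(np.round(i['cam_to_world'],3).tolist())
E
```

```text
{'time': 0.0, 'joint_positions': [1.186, 0.322, -0.07, 1.452, 0.023, 1.371, -0.057], 'position': [0.252, -0.599, 0.235], 'tool_rot': [-3.077, -0.622, 0.001], 'ft_force': [-0.77, -0.308, -0.478], 'grip_width': 0.997, 'grip_force': 0.0}
[[ 0.922  0.388 -0.001]
 [ 0.388 -0.921  0.002]
 [-0.    -0.002 -1.   ]]
[[-0.025, -0.997, 0.078, 0.398], [-1.0, 0.026, 0.015, -0.03], [-0.017, -0.078, -0.997, 1.706], [0.0, 0.0, 0.0, 1.0]]
[[0.804, 0.469, -0.367, 1.281], [0.595, -0.65, 0.474, -0.967], [-0.016, -0.599, -0.801, 1.729], [0.0, 0.0, 0.0, 1.0]]
```

View pics/top0.png

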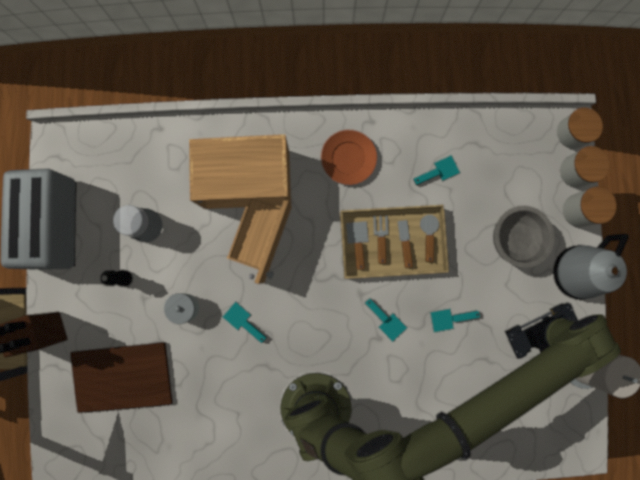

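View pics/scene0.png

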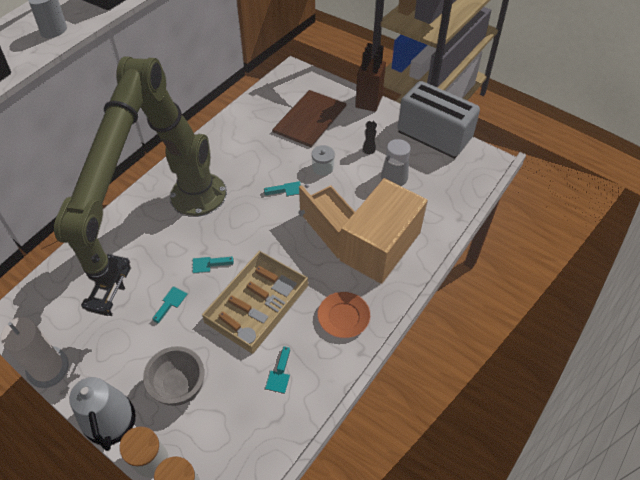

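The top view shows the crate at about (395,243), with tools at columns 360, 382, 405 and 431. The cupboard is at (238,168) and its door runs from (285,203) to (245,270). The turquoise decoys lie outside the crate. I'll zoom in on the crate and the door.

```bash
python3 - <<'E'
from h import *
a=load('top0')['pixels'][:,:,::-1];b=load('scene0')['pixels'][:,:,::-1]
z=lambda i,x,y,w,h,W,H:cv2.resize(i[y:y+h,x:x+w],(W,H),interpolation=cv2.INTER_CUBIC)
t=np.hstack([z(a,335,200,120,90,400,300),z(a,180,130,120,160,225,300)])
u=np.hstack([z(b,195,245,120,110,400,300)[:, :],z(b,290,170,150,120,225,300)])
cv2.imwrite('pics/c1.png',np.vstack([t,u]))
E
```

```text
(no output)
```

View pics/c1.png

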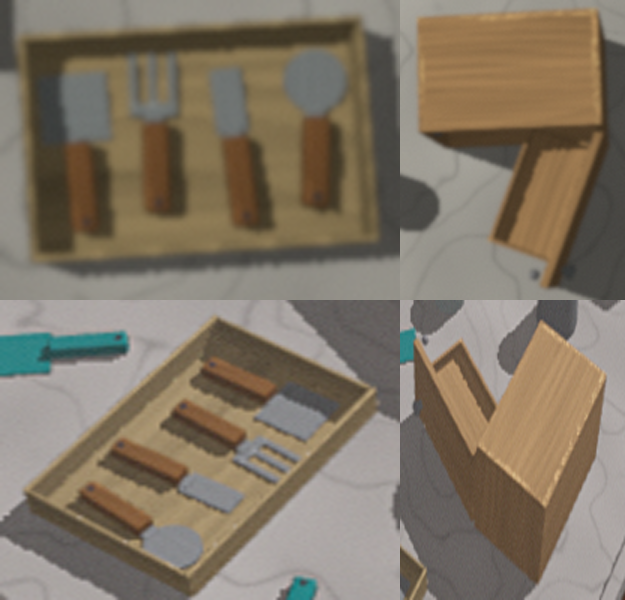

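The candidates in the crate are:
- square blade at (360,225), half in shadow
- fork at (382,225)
- narrow spatula at (405,230)
- round press at (430,222)

Turquoise look-alikes outside the crate are at (448,168), (243,318), (397,328) and (440,320). The scraper is the leftmost tool, at (360,240), which the close crop confirms. Next I'll take first positions.

```bash
python3 - <<'E'
from h import *
a=load('top0'); b=load('scene0')
crate=lambda p:np.array(p)*.3+[335,200]
cup=lambda p:(np.array(p)-[400,0])/1.875+[180,130]
print('handle', onz(a,crate([[83,229],[80,145]]),.03).round(3).tolist())
print('blade', onz(a,crate([[37,73],[106,72],[108,140],[40,142]]),.01).round(3).tolist())
print('crate', onz(a,crate([[20,37],[360,17],[378,240],[33,262]]),.055).round(3).tolist())
print('cuptop', onz(a,cup([[419,10],[597,10],[604,132],[421,133]]),.19).round(3).tolist())
print('door outer top', onz(a,cup([[604,136],[553,288]]),.16).round(3).tolist())
print('rail outer top', onz(a,cup([[524,142],[492,240],[545,258]]),.13).round(3).tolist())
print(np.round(a['state']['position'],3), load('scene0')['K'][0])
E
```

```text
handle [[0.428, -0.147, 0.03], [0.506, -0.146, 0.03]]
blade [[0.577, -0.109, 0.01], [0.576, -0.174, 0.01], [0.511, -0.174, 0.01], [0.511, -0.11, 0.01]]
crate [[0.606, -0.092, 0.055], [0.616, -0.408, 0.055], [0.41, -0.416, 0.055], [0.399, -0.098, 0.055]]
cuptop [[0.823, 0.342, 0.19], [0.812, 0.066, 0.19], [0.623, 0.059, 0.19], [0.63, 0.339, 0.19]]
door outer top [[0.621, 0.061, 0.16], [0.39, 0.144, 0.16]]
rail outer top [[0.62, 0.189, 0.13], [0.467, 0.242, 0.13], [0.437, 0.159, 0.13]]
[ 0.252 -0.599  0.235] [583.36560639   0.         305.27190569]
```

Call:
send_rows([
  {"tx":0.62,"ty":-0.5,"tz":-0.1,"grip":0.5},
  {"tx":0.65,"ty":-0.55,"tz":-0.1},
  {"tx":0.65,"ty":-0.55,"tz":-0.1},
  {"tx":0.65,"ty":-0.55,"tz":-0.1},
  {"tx":0.65,"ty":-0.55,"tz":-0.1},
  {"tx":0.65,"ty":-0.55,"tz":-0.1},
  {"tx":0.65,"ty":-0.55,"tz":-0.1},
  {"tx":0.65,"ty":-0.55},
  {"tx":0.65,"ty":-0.55},
  {"turn":0.95},
  {"turn":0.95},
  {"turn":0.95},
])

```text
validation failed for argument at $.st...
```

```bash
python3 - <<'E'
from h import *
st();im=shot('wrist','w1');print(np.round(im['T_tool_cam'],3).tolist())
E
```

```text
{'time': 0.1, 'joint_positions': [1.186, 0.322, -0.07, 1.452, 0.023, 1.371, -0.057], 'position': [0.252, -0.599, 0.236], 'tool_rot': [-3.078, -0.622, 0.001], 'ft_force': [-0.069, -0.946, 0.066], 'grip_width': 0.998, 'grip_force': 0.0}
[[0.0, -0.953, -0.303, 0.083], [1.0, 0.001, -0.001, 0.0], [0.001, -0.303, 0.953, -0.149], [0.0, 0.0, 0.0, 1.0]]
```

View pics/w1.png

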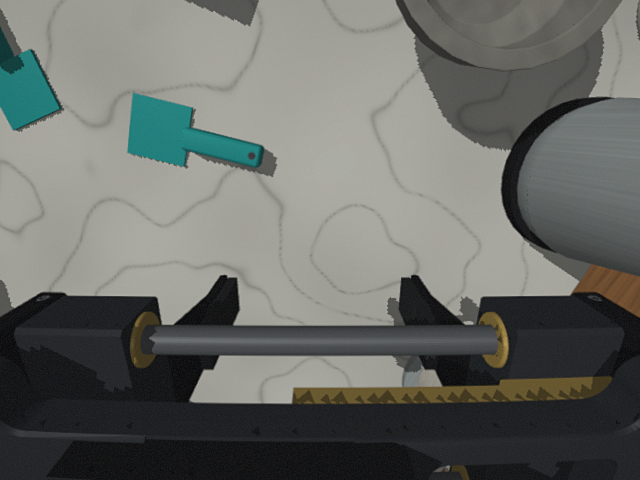

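The move was refused, probably because every field is needed in every row. The wrist picture only shows the start area: a decoy at (160,130) and a kettle on the right.

Call:
send_rows([
  {"tx":0.62,"ty":-0.5,"tz":-0.1,"turn":0,"grip":0.5},
  {"tx":0.65,"ty":-0.55,"tz":-0.1,"turn":0,"grip":0.5},
  {"tx":0.65,"ty":-0.55,"tz":-0.1,"turn":0,"grip":0.5},
  {"tx":0.65,"ty":-0.55,"tz":-0.1,"turn":0,"grip":0.5},
  {"tx":0.65,"ty":-0.55,"tz":-0.1,"turn":0,"grip":0.5},
  {"tx":0.65,"ty":-0.55,"tz":-0.1,"turn":0,"grip":0.5},
  {"tx":0.65,"ty":-0.55,"tz":-0.1,"turn":0,"grip":0.5},
  {"tx":0.65,"ty":-0.55,"tz":0,"turn":0,"grip":0.5},
  {"tx":0.65,"ty":-0.55,"tz":0,"turn":0,"grip":0.5},
  {"tx":0,"ty":0,"tz":0,"turn":0.95,"grip":0.5},
  {"tx":0,"ty":0,"tz":0,"turn":0.95,"grip":0.5},
  {"tx":0,"ty":0,"tz":0,"turn":0.95,"grip":0.5},
])

```text
time: 1.65
position: [0.4599, -0.1922, 0.2783]
tool_rot: [3.142, -0.005, -0.001]
ft_force: [-0.4, -0.1, -0.5]
grip_width: 0.497
grip_force: 0.0
```

Call:
send_rows([
  {"tx":0.4,"ty":-0.75,"tz":0,"turn":0,"grip":0.5},
  {"tx":0,"ty":0,"tz":0,"turn":0,"grip":0.5},
])

```text
time: 1.9
position: [0.4854, -0.143, 0.2785]
tool_rot: [-3.14, -0.013, -0.001]
ft_force: [0.7, 0.0, 0.2]
grip_width: 0.502
grip_force: 0.0
```

```bash
python3 - <<'E'
from h import *
st();im=shot('wrist','w2')
p=im['pixels'];h=cv2.cvtColor(p,cv2.COLOR_RGB2HSV)
m=cv2.inRange(h,(5,120,60),(14,255,255))
n,l,s,c=cv2.connectedComponentsWithStats(m)
for i in range(1,n):
    if s[i,4]>1500: print(s[i],c[i].round(), cv2.minAreaRect(np.argwhere(l==i)[:,::-1].astype(np.float32)))
E
```

```text
{'time': 1.9, 'joint_positions': [0.712, 0.015, -0.479, 1.722, 0.005, 1.406, -1.33], 'position': [0.485, -0.143, 0.279], 'tool_rot': [-3.14, -0.013, -0.001], 'ft_force': [0.746, 0.011, 0.224], 'grip_width': 0.502, 'grip_force': 0.0}
```

View pics/w2.png

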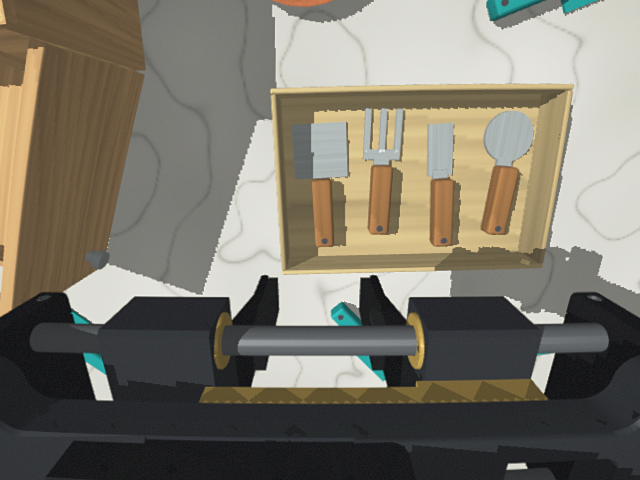

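The wrist view shows the scraper at (322,185) left of the fork, with its handle from (320,180) to (325,243). The door's outer face and knob are at (95,258).

```bash
python3 - <<'E'
from h import *
im=load('w2')
print(onz(im,[[323,245],[322,181]],.03).round(4).tolist())
print('w',onz(im,[[313,212],[332,212]],.03).round(4).tolist())
print('blade',onz(im,[[293,125],[347,122],[349,177],[294,179]],.01).round(4).tolist())
print('forkh',onz(im,[[380,235],[382,166]],.03).round(4).tolist())
print('crate corner',onz(im,[[272,91],[282,272],[543,265],[573,86]],.055).round(4).tolist())
E
```

```text
[[0.4308, -0.1487, 0.03], [0.5111, -0.1465, 0.03]]
w [[0.4733, -0.136, 0.03], [0.4735, -0.1591, 0.03]]
blade [[0.5746, -0.1114, 0.01], [0.5785, -0.1756, 0.01], [0.5135, -0.1801, 0.01], [0.5104, -0.1118, 0.01]]
forkh [[0.4447, -0.2196, 0.03], [0.5294, -0.2166, 0.03]]
crate corner [[0.6075, -0.0935, 0.055], [0.4044, -0.0992, 0.055], [0.4159, -0.4183, 0.055], [0.619, -0.41, 0.055]]
```

Call:
send_rows([
  {"tx":0,"ty":0.07,"tz":0,"turn":-0.25,"grip":0.5},
  {"tx":0,"ty":0,"tz":0.8,"turn":0,"grip":0.5},
  {"tx":0,"ty":0,"tz":0.8,"turn":0,"grip":0.5},
  {"tx":0,"ty":0,"tz":0.8,"turn":0,"grip":0.5},
  {"tx":0,"ty":0,"tz":0.5,"turn":0,"grip":0.5},
  {"tx":0,"ty":0,"tz":0,"turn":0,"grip":0.5},
  {"tx":0,"ty":0,"tz":0.5,"turn":0,"grip":0.5},
  {"tx":0,"ty":0,"tz":0.4,"turn":0,"grip":0.5},
  {"tx":0,"ty":0,"tz":0.25,"turn":0,"grip":0.5},
  {"tx":0,"ty":0,"tz":0.1,"turn":0,"grip":0.5},
  {"tx":0,"ty":0,"tz":0,"turn":0,"grip":0.5},
])

```text
time: 3.32
position: [0.4844, -0.1519, 0.0301]
tool_rot: [3.141, 0.056, 0.001]
ft_force: [0.2, 0.6, 0.8]
grip_width: 0.5
grip_force: 0.0
```

Call:
send_rows([
  {"tx":0,"ty":-0.08,"tz":0.1,"turn":0,"grip":0.5},
  {"tx":0,"ty":0,"tz":0,"turn":0,"grip":0.5},
  {"tx":0,"ty":0,"tz":0,"turn":0,"grip":0.1},
  {"tx":0,"ty":0,"tz":0,"turn":0,"grip":0.1},
  {"tx":0,"ty":0,"tz":0,"turn":0,"grip":0.1},
  {"tx":0,"ty":0,"tz":0,"turn":0,"grip":0.1},
  {"tx":0,"ty":0,"tz":0,"turn":0,"grip":0.1},
], newtons=30)

```text
time: 4.2
position: [0.4839, -0.147, 0.0237]
tool_rot: [3.141, 0.056, 0.0]
ft_force: [-0.1, 0.6, 1.3]
grip_width: 0.278
grip_force: 29.8
```

Call:
send_rows([
  {"tx":0,"ty":0,"tz":-0.3,"turn":0,"grip":0.1},
  {"tx":0,"ty":0,"tz":-0.6,"turn":0,"grip":0.1},
  {"tx":0,"ty":0,"tz":-0.8,"turn":0,"grip":0.1},
  {"tx":0,"ty":0,"tz":-0.8,"turn":0,"grip":0.1},
  {"tx":0,"ty":0,"tz":-0.8,"turn":0,"grip":0.1},
  {"tx":0,"ty":0,"tz":-0.7,"turn":0,"grip":0.1},
  {"tx":0,"ty":0,"tz":-0.5,"turn":0,"grip":0.1},
  {"tx":0,"ty":-0.8,"tz":0,"turn":0,"grip":0.1},
  {"tx":0,"ty":-0.8,"tz":0,"turn":0,"grip":0.1},
  {"tx":0,"ty":0,"tz":0,"turn":0,"grip":0.1},
  {"tx":0,"ty":0,"tz":0,"turn":0,"grip":0.1},
])

```text
time: 5.58
position: [0.4801, -0.0513, 0.2941]
tool_rot: [3.14, 0.057, 0.0]
ft_force: [-0.9, -1.2, -2.1]
grip_width: 0.273
grip_force: 29.8
```

```bash
python3 - <<'E'
from h import *
st();a=shot('wrist','w3')['pixels'];b=shot('top','top3')['pixels'];c=shot('scene','scene3')['pixels']
z=lambda i,x,y,w,h,W,H:cv2.resize(i[y:y+h,x:x+w,::-1],(W,H),interpolation=cv2.INTER_CUBIC)
cv2.imwrite('pics/c3.png',np.vstack([cv2.resize(a[:,:,::-1],(400,300))[:, :],z(b,220,180,100,75,400,300)]))
cv2.imwrite('pics/c3.png',np.hstack([cv2.imread('pics/c3.png'),z(c,280,160,100,150,400,600)]))
E
```

```text
{'time': 5.575, 'joint_positions': [0.641, -0.045, -0.566, 1.742, -0.023, 1.437, -1.456], 'position': [0.48, -0.051, 0.294], 'tool_rot': [3.14, 0.057, 0.0], 'ft_force': [-0.936, -1.19, -2.125], 'grip_width': 0.273, 'grip_force': 29.767}
```

View pics/c3.png

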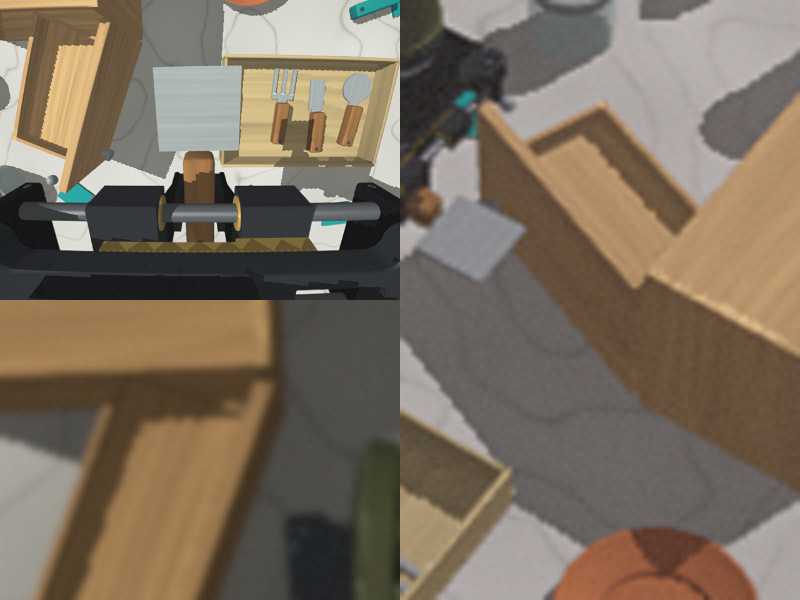

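The scraper is held straight with its blade at (315,175) in the full wrist picture, and the other three tools are still in the crate. The rack shows at upper left, x 20–170 and y 30–310. I'll enlarge it.

```bash
python3 - <<'E'
from h import *
a=load('w3')['pixels'][:340,0:240,::-1]
c=cv2.resize(a,(423,600),interpolation=cv2.INTER_CUBIC)
cv2.imwrite('pics/c4.png',c)
E
```

```text
(no output)
```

View pics/c4.png

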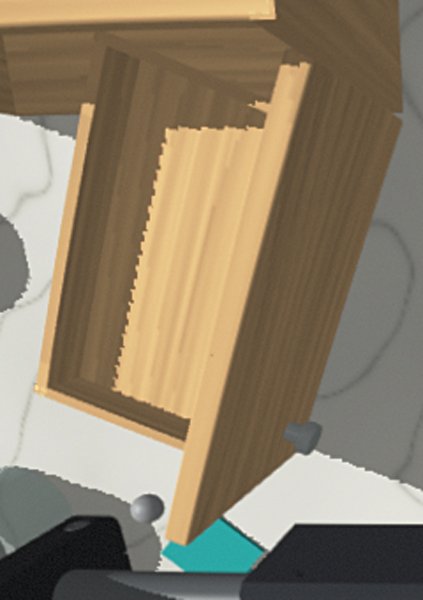

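```bash
python3 - <<'E'
from h import *
im=load('w3');k=240/423
f=lambda p,z:onz(im,np.array(p,float)*k,z)[:,:2]
d=f([[283,65],[167,541],[312,65],[188,545]],.16);print('door top',d.round(4).tolist())
u=d[1]-d[0];print('len',np.linalg.norm(u),np.degrees(np.arctan2(u[1],u[0])));u2=d[3]-d[2];print(np.degrees(np.arctan2(u2[1],u2[0])))
u/=np.linalg.norm(u);n=np.array([u[1],-u[0]]);n=n if n[1]>0 else -n
H=f([[275,18]],.19);print('cup corner',H.round(4))
r=f([[38,390],[83,105],[97,105],[50,388],[95,35],[185,445]],.13);print('rail top',r.round(4).tolist())
for q in r: print('along %.4f across %.4f'%((q-d[0])@u,(q-d[0])@n))
print('outer across',[(q-d[0])@n for q in d])
for q in f([[275,100],[190,420],[115,390]],.105): print('floor along %.4f across %.4f'%((q-d[0])@u,(q-d[0])@n))
print(u,n)
E
```

```text
door top [[0.6284, 0.0744], [0.393, 0.1635], [0.6285, 0.0616], [0.3911, 0.1518]]
len 0.25166521277708387 159.2690645446418
159.2064168754371
cup corner [[0.6378 0.0632]]
rail top [[0.4686, 0.2466], [0.617, 0.1908], [0.617, 0.1835], [0.47, 0.2389], [0.6484, 0.1796], [0.4385, 0.164]]
along 0.2104 across 0.1045
along 0.0518 across 0.1049
along 0.0492 across 0.0980
along 0.2063 across 0.0978
along 0.0185 across 0.1055
along 0.2093 across 0.0166
outer across [np.float64(0.0), np.float64(1.3877787807814457e-17), np.float64(-0.0118770018707603), np.float64(-0.011599293873697111)]
floor along 0.0142 across 0.0262
floor along 0.2070 across 0.0294
floor along 0.2064 across 0.0773
[-0.93525304  0.35397986] [0.35397986 0.93525304]
```

Call:
send_rows([
  {"tx":0,"ty":0,"tz":0,"turn":0.95,"grip":0.1},
  {"tx":0,"ty":0,"tz":0,"turn":0.95,"grip":0.1},
  {"tx":0,"ty":0,"tz":0,"turn":0.95,"grip":0.1},
  {"tx":-0.117,"ty":-0.73,"tz":0,"turn":0,"grip":0.1},
  {"tx":-0.117,"ty":-0.73,"tz":0,"turn":0,"grip":0.1},
  {"tx":-0.117,"ty":-0.73,"tz":0,"turn":0,"grip":0.1},
  {"tx":-0.117,"ty":-0.73,"tz":0,"turn":0,"grip":0.1},
  {"tx":-0.117,"ty":-0.73,"tz":0,"turn":0,"grip":0.1},
  {"tx":0,"ty":0,"tz":0,"turn":0,"grip":0.1},
  {"tx":0,"ty":0,"tz":0,"turn":0,"grip":0.1},
])

```text
time: 6.98
position: [0.5254, 0.1648, 0.2931]
tool_rot: [3.089, -0.568, -0.001]
ft_force: [0.8, -1.3, -1.4]
grip_width: 0.273
grip_force: 29.8
```

```bash
python3 - <<'E'
from h import *
s=st();v=s['tool_rot'];print('yaw',np.degrees(2*np.arctan2(v[1],v[0])))
d=np.array([.5245,.1657,0])-s['position'];print((R.from_rotvec(v).as_matrix().T@d/.06).round(3))
a=shot('wrist','w4')['pixels'];c=shot('scene','scene4')['pixels']
cv2.imwrite('pics/c5.png',np.hstack([cv2.resize(a[:,:,::-1],(400,300)),cv2.resize(c[150:300,260:460,::-1],(400,300),interpolation=cv2.INTER_CUBIC)]))
E
```

```text
{'time': 6.975, 'joint_positions': [0.378, 0.152, -0.807, 1.589, 0.111, 1.449, -2.372], 'position': [0.525, 0.165, 0.293], 'tool_rot': [3.089, -0.568, -0.001], 'ft_force': [0.752, -1.261, -1.406], 'grip_width': 0.273, 'grip_force': 29.767}
yaw -20.839654321752267
[-0.017 -0.013  4.884]
```

View pics/c5.png

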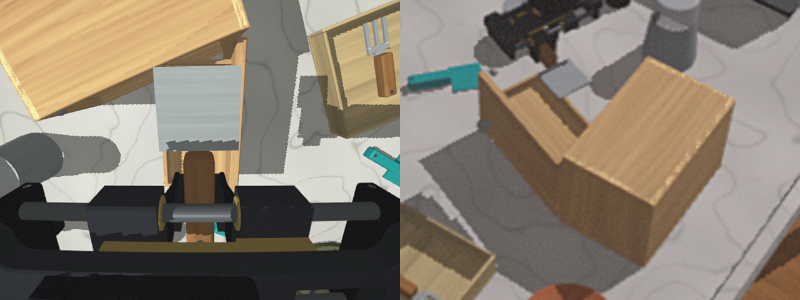

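The scraper is lined up over the rack, with the blade at (197,108) in the left half. The blade's front corner comes close to the cupboard roof edge, so I'll compute that clearance before lowering.

```bash
python3 - <<'E'
from h import *
im=load('w4')
e=onz(im,np.array([[36,121],[247,30]])*1.6,.19)[:,:2];print(e.round(4))
b=onz(im,np.array([[153,67],[242,65],[242,151],[154,149]])*1.6,.293-.0135)[:,:2];print('blade',b.round(4))
t=e[1]-e[0];t/=np.linalg.norm(t);n=np.array([t[1],-t[0]])
for q in b[:2]:print('to roof',(q-e[0])@n)
E
```

```text
[[0.6332 0.3411]
 [0.635  0.0666]]
blade [[0.6245 0.1624]
 [0.6027 0.1011]
 [0.5395 0.121 ]
 [0.5667 0.1878]]
to roof 0.009878234027638872
to roof 0.03210591760139689
```

Call:
send_rows([
  {"tx":-0.17,"ty":0,"tz":0,"turn":0,"grip":0.1},
  {"tx":0,"ty":0,"tz":0.5,"turn":0,"grip":0.1},
  {"tx":0,"ty":0,"tz":0.5,"turn":0,"grip":0.1},
  {"tx":0,"ty":0,"tz":0.4,"turn":0,"grip":0.1},
  {"tx":0,"ty":0,"tz":0.4,"turn":0,"grip":0.1},
  {"tx":0,"ty":0,"tz":0.3,"turn":0,"grip":0.1},
  {"tx":0,"ty":0,"tz":0.3,"turn":0,"grip":0.1},
  {"tx":0,"ty":0,"tz":0.15,"turn":0,"grip":0.1},
  {"tx":0,"ty":0,"tz":0,"turn":0,"grip":0.1},
  {"tx":0,"ty":0,"tz":0,"turn":0,"grip":0.1},
])

```text
time: 8.32
position: [0.5161, 0.1702, 0.1412]
tool_rot: [-3.09, 0.566, -0.002]
ft_force: [-0.0, 0.2, -2.6]
grip_width: 0.274
grip_force: 29.8
```

Call:
send_rows([
  {"tx":0,"ty":0,"tz":0.12,"turn":0,"grip":0.1},
  {"tx":0,"ty":0,"tz":0.12,"turn":0,"grip":0.1},
  {"tx":0,"ty":0,"tz":0.03,"turn":0,"grip":0.1},
  {"tx":0,"ty":0,"tz":0.02,"turn":0,"grip":0.1},
  {"tx":0,"ty":0,"tz":0,"turn":0,"grip":0.1},
])

```text
time: 8.95
position: [0.5157, 0.1699, 0.1231]
tool_rot: [3.09, -0.566, 0.0]
ft_force: [0.1, 0.7, -2.1]
grip_width: 0.275
grip_force: 29.8
```

Call:
send_rows([
  {"tx":0,"ty":0,"tz":0.02,"turn":0,"grip":0.1},
  {"tx":0,"ty":0,"tz":0,"turn":0,"grip":0.1},
])

```text
time: 9.2
position: [0.516, 0.1703, 0.1227]
tool_rot: [-3.09, 0.566, -0.002]
ft_force: [0.2, 0.4, 3.7]
grip_width: 0.273
grip_force: 29.8
```

Contact: the force in z is now upward. I'll release and rise.

Call:
send_rows([
  {"tx":0,"ty":0,"tz":0,"turn":0,"grip":0.35},
  {"tx":0,"ty":0,"tz":0,"turn":0,"grip":0.42},
  {"tx":0,"ty":0,"tz":0,"turn":0,"grip":0.42},
  {"tx":0,"ty":0,"tz":0,"turn":0,"grip":0.42},
  {"tx":0,"ty":0,"tz":-0.2,"turn":0,"grip":0.42},
  {"tx":0,"ty":0,"tz":-0.4,"turn":0,"grip":0.42},
  {"tx":0,"ty":0,"tz":-0.6,"turn":0,"grip":0.42},
  {"tx":0,"ty":0,"tz":-0.8,"turn":0,"grip":0.42},
  {"tx":0,"ty":0,"tz":-0.8,"turn":0,"grip":0.42},
  {"tx":0,"ty":0,"tz":0,"turn":0,"grip":0.42},
  {"tx":0,"ty":0,"tz":0,"turn":0,"grip":0.42},
])

```text
time: 10.58
position: [0.5154, 0.1699, 0.2901]
tool_rot: [3.09, -0.566, 0.001]
ft_force: [0.3, -0.1, -0.5]
grip_width: 0.421
grip_force: 0.0
```

```bash
python3 - <<'E'
from h import *
s=st()
a=shot('wrist','w5')['pixels'];c=shot('scene','scene5')['pixels'];t=shot('top','top5')['pixels']
r=lambda i,W,H:cv2.resize(i[:,:,::-1],(W,H),interpolation=cv2.INTER_CUBIC)
cv2.imwrite('pics/c6.png',np.hstack([r(a,400,300),r(c[150:300,260:460],400,300)]))
E
```

```text
{'time': 10.575, 'joint_positions': [0.384, 0.131, -0.817, 1.613, 0.097, 1.439, -2.374], 'position': [0.515, 0.17, 0.29], 'tool_rot': [3.09, -0.566, 0.001], 'ft_force': [0.283, -0.146, -0.45], 'grip_width': 0.421, 'grip_force': 0.0}
```

View pics/c6.png

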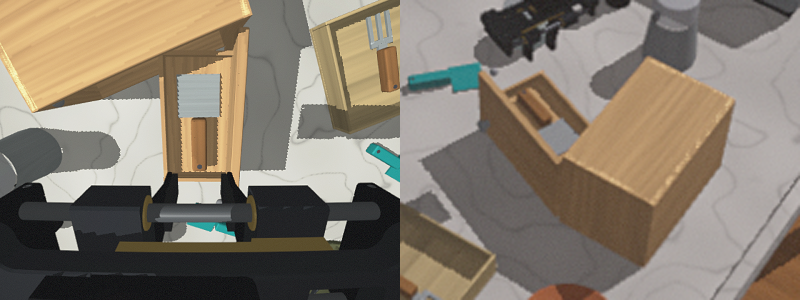

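The scraper lies flat and released inside the rack, with its blade at (200,95) and handle at (198,145) in the left half. Next I'll close the fingers, turn to yaw 0 and go to the outside of the door.

Call:
send_rows([
  {"tx":0,"ty":0,"tz":0,"turn":-0.9,"grip":0},
  {"tx":0,"ty":0,"tz":0,"turn":-0.9,"grip":0},
  {"tx":0,"ty":0,"tz":0,"turn":-0.8,"grip":0},
  {"tx":-0.36,"ty":0.6,"tz":0,"turn":0,"grip":0},
  {"tx":-0.36,"ty":0.6,"tz":0,"turn":0,"grip":0},
  {"tx":-0.36,"ty":0.6,"tz":0,"turn":0,"grip":0},
  {"tx":0,"ty":0,"tz":0,"turn":0,"grip":0},
  {"tx":0,"ty":0,"tz":0,"turn":0,"grip":0},
], newtons=10)

```text
time: 11.72
position: [0.4509, 0.0625, 0.2895]
tool_rot: [-3.141, -0.002, 0.001]
ft_force: [-0.1, 0.5, -0.2]
grip_width: 0.007
grip_force: 0.0
```

Call:
send_rows([
  {"tx":0,"ty":0,"tz":0.6,"turn":0,"grip":0},
  {"tx":0,"ty":0,"tz":0.6,"turn":0,"grip":0},
  {"tx":0,"ty":0,"tz":0.6,"turn":0,"grip":0},
  {"tx":0,"ty":0,"tz":0.45,"turn":0,"grip":0},
  {"tx":0,"ty":0,"tz":0,"turn":0,"grip":0},
  {"tx":0,"ty":0,"tz":0,"turn":0,"grip":0},
])

```text
time: 12.48
position: [0.4517, 0.063, 0.1558]
tool_rot: [-3.141, -0.004, -0.002]
ft_force: [-0.5, 0.1, 1.1]
grip_width: 0.005
grip_force: 0.0
```

```bash
cat > plan.py <<'E'
from h import *
def plan(degs):
    H=np.array([.634,.071]);p=ctrl.get_state()['position'];print(np.round(p,4));c=np.array(p[:2])
    for t in degs:
        a=np.radians(t);n=np.array([np.cos(a),np.sin(a)]);u=np.array([-n[1],n[0]])
        q=H+.17*u-(.014+.0095*abs(n[0])+.015*n[1])*n
        d=(q-c)/.06;print(t,q.round(4),'tx %.3f ty %.3f'%(d[0],-d[1]));c=q
E
python3 -c "
from plan import *
plan([72,69,66,63,60,57,54,51,48,45,42,39,36])"
```

```text
[0.4517 0.063  0.1558]
72 [0.4627 0.0939] tx 0.183 ty -0.515
69 [0.464  0.1026] tx 0.023 ty -0.146
66 [0.4659 0.1113] tx 0.030 ty -0.145
63 [0.4681 0.12  ] tx 0.038 ty -0.144
60 [0.4709 0.1285] tx 0.046 ty -0.143
57 [0.4741 0.137 ] tx 0.054 ty -0.141
54 [0.4778 0.1453] tx 0.062 ty -0.138
51 [0.482  0.1534] tx 0.069 ty -0.136
48 [0.4866 0.1613] tx 0.077 ty -0.132
45 [0.4916 0.1691] tx 0.084 ty -0.129
42 [0.4971 0.1765] tx 0.092 ty -0.124
39 [0.5031 0.1837] tx 0.099 ty -0.120
36 [0.5094 0.1906] tx 0.106 ty -0.115
```

Call:
send_rows([
  {"tx":0.09,"ty":-0.26,"tz":0.03,"turn":0,"grip":0},
  {"tx":0.09,"ty":-0.25,"tz":0,"turn":0,"grip":0},
  {"tx":0.02,"ty":-0.15,"tz":0,"turn":0,"grip":0},
  {"tx":0.03,"ty":-0.145,"tz":0,"turn":0,"grip":0},
  {"tx":0.04,"ty":-0.145,"tz":0,"turn":0,"grip":0},
  {"tx":0.045,"ty":-0.145,"tz":0,"turn":0,"grip":0},
  {"tx":0.055,"ty":-0.14,"tz":0,"turn":0,"grip":0},
])

```text
time: 13.35
position: [0.4732, 0.1363, 0.1531]
tool_rot: [3.141, 0.001, -0.0]
ft_force: [-0.2, -0.9, 0.2]
grip_width: 0.003
grip_force: 0.4
```

```bash
python3 - <<'E'
from plan import *
st();plan([54,51,48,45,42,39,36,33,30,27,24,21])
c=shot('scene','scene6')['pixels'];t=shot('top','top6')['pixels']
r=lambda i:cv2.resize(i[:,:,::-1],(400,300),interpolation=cv2.INTER_CUBIC)
cv2.imwrite('pics/c7.png',np.hstack([r(c[150:300,260:460]),r(t[130:310,160:400])]))
E
```

```text
{'time': 13.35, 'joint_positions': [0.477, 0.105, -0.845, 1.915, 0.086, 1.158, -1.97], 'position': [0.473, 0.136, 0.153], 'tool_rot': [3.141, 0.001, -0.0], 'ft_force': [-0.232, -0.92, 0.178], 'grip_width': 0.003, 'grip_force': 0.385}
[0.4732 0.1363 0.1531]
54 [0.4778 0.1453] tx 0.076 ty -0.150
51 [0.482  0.1534] tx 0.069 ty -0.136
48 [0.4866 0.1613] tx 0.077 ty -0.132
45 [0.4916 0.1691] tx 0.084 ty -0.129
42 [0.4971 0.1765] tx 0.092 ty -0.124
39 [0.5031 0.1837] tx 0.099 ty -0.120
36 [0.5094 0.1906] tx 0.106 ty -0.115
33 [0.5161 0.1972] tx 0.112 ty -0.109
30 [0.5233 0.2034] tx 0.119 ty -0.103
27 [0.5307 0.2092] tx 0.125 ty -0.097
24 [0.5386 0.2146] tx 0.130 ty -0.090
21 [0.5467 0.2196] tx 0.136 ty -0.083
```

View pics/c7.png

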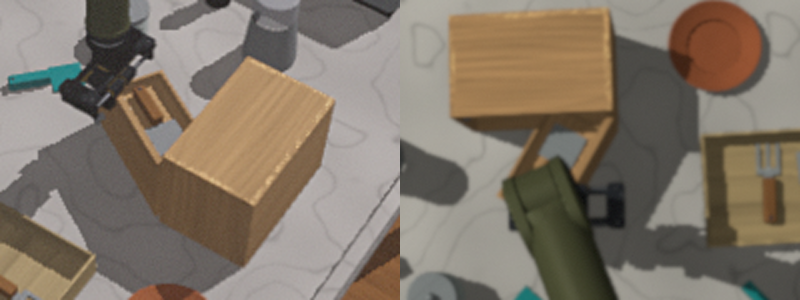

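The door is swinging with the scraper still in the rack. I'll keep pushing along the arc.

Call:
send_rows([
  {"tx":0.075,"ty":-0.15,"tz":0,"turn":0,"grip":0},
  {"tx":0.07,"ty":-0.135,"tz":0,"turn":0,"grip":0},
  {"tx":0.077,"ty":-0.132,"tz":0,"turn":0,"grip":0},
  {"tx":0.084,"ty":-0.129,"tz":0,"turn":0,"grip":0},
  {"tx":0.092,"ty":-0.124,"tz":0,"turn":0,"grip":0},
  {"tx":0.1,"ty":-0.12,"tz":0,"turn":0,"grip":0},
  {"tx":0.106,"ty":-0.115,"tz":0,"turn":0,"grip":0},
  {"tx":0.112,"ty":-0.109,"tz":0,"turn":0,"grip":0},
  {"tx":0.119,"ty":-0.103,"tz":0,"turn":0,"grip":0},
  {"tx":0.125,"ty":-0.097,"tz":0,"turn":0,"grip":0},
  {"tx":0.13,"ty":-0.09,"tz":0,"turn":0,"grip":0},
  {"tx":0.136,"ty":-0.083,"tz":0,"turn":0,"grip":0},
])

```text
time: 14.95
position: [0.547, 0.2196, 0.1531]
tool_rot: [3.141, 0.001, -0.0]
ft_force: [-0.3, -1.2, 0.4]
grip_width: 0.001
grip_force: 0.4
```

```bash
python3 - <<'E'
from plan import *
st();plan([19,17,15,13,11,9,8,7,6,5,4,3,2,1,0])
E
```

```text
{'time': 14.95, 'joint_positions': [0.266, 0.36, -0.837, 1.689, 0.282, 1.219, -2.208], 'position': [0.547, 0.22, 0.153], 'tool_rot': [3.141, 0.001, -0.0], 'ft_force': [-0.257, -1.157, 0.379], 'grip_width': 0.001, 'grip_force': 0.371}
[0.547  0.2196 0.1531]
19 [0.5523 0.2227] tx 0.088 ty -0.051
17 [0.558  0.2255] tx 0.095 ty -0.048
15 [0.5639 0.2282] tx 0.097 ty -0.044
13 [0.5698 0.2307] tx 0.099 ty -0.041
11 [0.5759 0.2329] tx 0.101 ty -0.037
9 [0.582  0.2349] tx 0.102 ty -0.033
8 [0.5851 0.2358] tx 0.052 ty -0.015
7 [0.5882 0.2367] tx 0.052 ty -0.014
6 [0.5914 0.2375] tx 0.052 ty -0.013
5 [0.5945 0.2382] tx 0.053 ty -0.012
4 [0.5977 0.2389] tx 0.053 ty -0.011
3 [0.6009 0.2395] tx 0.053 ty -0.010
2 [0.6041 0.2401] tx 0.053 ty -0.009
1 [0.6073 0.2406] tx 0.054 ty -0.008
0 [0.6105 0.241 ] tx 0.054 ty -0.007
```

Call:
send_rows([
  {"tx":0.088,"ty":-0.05,"tz":0,"turn":0,"grip":0},
  {"tx":0.095,"ty":-0.048,"tz":0,"turn":0,"grip":0},
  {"tx":0.097,"ty":-0.044,"tz":0,"turn":0,"grip":0},
  {"tx":0.099,"ty":-0.041,"tz":0,"turn":0,"grip":0},
  {"tx":0.1,"ty":-0.037,"tz":0,"turn":0,"grip":0},
  {"tx":0.1,"ty":-0.033,"tz":0,"turn":0,"grip":0},
  {"tx":0.05,"ty":-0.015,"tz":0,"turn":0,"grip":0},
  {"tx":0.05,"ty":-0.014,"tz":0,"turn":0,"grip":0},
  {"tx":0.05,"ty":-0.013,"tz":0,"turn":0,"grip":0},
  {"tx":0.03,"ty":-0.01,"tz":0,"turn":0,"grip":0},
  {"tx":0.03,"ty":-0.008,"tz":0,"turn":0,"grip":0},
])

```text
time: 16.32
position: [0.5939, 0.2381, 0.1531]
tool_rot: [3.141, 0.002, -0.0]
ft_force: [-1.0, -1.1, 0.4]
grip_width: 0.007
grip_force: 0.3
```

Now the catch, slowly.

Call:
send_rows([
  {"tx":0.03,"ty":-0.006,"tz":0,"turn":0,"grip":0},
  {"tx":0.03,"ty":-0.006,"tz":0,"turn":0,"grip":0},
  {"tx":0.03,"ty":-0.006,"tz":0,"turn":0,"grip":0},
  {"tx":0.03,"ty":-0.006,"tz":0,"turn":0,"grip":0},
  {"tx":0.03,"ty":-0.006,"tz":0,"turn":0,"grip":0},
])

```text
time: 16.95
position: [0.6014, 0.2395, 0.1531]
tool_rot: [3.14, 0.002, -0.005]
ft_force: [-5.5, -2.6, 3.6]
grip_width: 0.004
grip_force: 2.6
```

Call:
send_rows([
  {"tx":0.03,"ty":-0.005,"tz":0,"turn":0,"grip":0},
  {"tx":0.02,"ty":0,"tz":0,"turn":0,"grip":0},
  {"tx":0.02,"ty":0,"tz":0,"turn":0,"grip":0},
])

```text
time: 17.32
position: [0.6074, 0.2402, 0.153]
tool_rot: [-3.141, -0.001, -0.001]
ft_force: [-2.1, 0.2, -0.5]
grip_width: 0.003
grip_force: 1.0
```

Call:
send_rows([
  {"tx":0.02,"ty":0,"tz":0,"turn":0,"grip":0},
  {"tx":0.02,"ty":0,"tz":0,"turn":0,"grip":0},
  {"tx":0,"ty":0,"tz":0,"turn":0,"grip":0},
])

```text
time: 17.7
position: [0.61, 0.2405, 0.1533]
tool_rot: [-3.141, -0.001, -0.002]
ft_force: [-0.3, 0.1, 1.1]
grip_width: 0.008
grip_force: 0.0
```

```bash
python3 - <<'E'
from h import *
s=st();
t=shot('scene','scene7')
# door outer-face top edge expected in shut state vs picture: edge-change versus fully shut line
E
```

```text
{'time': 17.7, 'joint_positions': [0.174, 0.499, -0.793, 1.519, 0.364, 1.275, -2.235], 'position': [0.61, 0.24, 0.153], 'tool_rot': [-3.141, -0.001, -0.002], 'ft_force': [-0.347, 0.147, 1.063], 'grip_width': 0.008, 'grip_force': 0.0}
```

Call:
send_rows([
  {"tx":0.02,"ty":0,"tz":0,"turn":0,"grip":0},
  {"tx":0.02,"ty":0,"tz":0,"turn":0,"grip":0},
  {"tx":0,"ty":0,"tz":0,"turn":0,"grip":0},
])

```text
time: 18.12
position: [0.6108, 0.2405, 0.1533]
tool_rot: [3.141, 0.002, -0.003]
ft_force: [-5.0, -1.0, 3.5]
grip_width: 0.004
grip_force: 2.6
```

Call:
send_rows([
  {"tx":0.02,"ty":0,"tz":0,"turn":0,"grip":0},
  {"tx":0,"ty":0,"tz":0,"turn":0,"grip":0},
])

```text
time: 18.38
position: [0.6109, 0.2405, 0.1533]
tool_rot: [3.14, 0.003, -0.006]
ft_force: [-8.3, -1.3, 4.9]
grip_width: 0.004
grip_force: 4.1
```

The door is firmly stopped at x = 0.611, and the plan predicted 0.6105. Now I'll retreat, lift clear and verify.

Call:
send_rows([
  {"tx":-0.1,"ty":0,"tz":0,"turn":0,"grip":0},
  {"tx":-0.5,"ty":0,"tz":0,"turn":0,"grip":0},
  {"tx":-0.8,"ty":0,"tz":-0.2,"turn":0,"grip":0},
  {"tx":-0.8,"ty":0.3,"tz":-0.6,"turn":0,"grip":0},
  {"tx":0,"ty":0.7,"tz":-0.8,"turn":0,"grip":0},
  {"tx":0,"ty":0.8,"tz":-0.8,"turn":0,"grip":0},
  {"tx":0,"ty":0.8,"tz":0,"turn":0,"grip":0},
  {"tx":0,"ty":0.8,"tz":0,"turn":0,"grip":0},
  {"tx":0,"ty":0.8,"tz":0,"turn":0,"grip":0},
  {"tx":0,"ty":0,"tz":0,"turn":0,"grip":0},
  {"tx":0,"ty":0,"tz":0,"turn":0,"grip":0},
])

```text
time: 19.75
position: [0.4817, -0.0068, 0.2924]
tool_rot: [3.142, 0.001, 0.002]
ft_force: [0.5, 1.0, 0.1]
grip_width: 0.003
grip_force: 0.0
```

```bash
python3 - <<'E'
from h import *
s=st();im=shot('top','top8');p=im['pixels'];sc=shot('scene','scene8')
h=cv2.cvtColor(p,cv2.COLOR_RGB2HSV)
# front edge of wood in columns across the cupboard (saturated wood vs pale stone), top camera
for y in (.09,.15,.20,.25,.30,.325):
    c=int(round(proj(im,[[.63,y,.17]])[0,0]))
    e=proj(im,[[.634,y,.19],[.620,y,.16],[.620,y,.008]])[:,1]
    S=h[:,c,1].astype(int);V=h[:,c,2]
    print(y,c,'expected rows roof/door top/door bottom',e.round(1),[(r,int(S[r]),int(V[r])) for r in range(int(e[0])-2,int(e[2])+10)])
d=cv2.absdiff(load('top0')['pixels'],p).max(2)>60
n,l,st_,c=cv2.connectedComponentsWithStats(cv2.morphologyEx(d.astype(np.uint8),cv2.MORPH_OPEN,np.ones((3,3))))
print('changes',[(st_[i].tolist()) for i in range(1,n) if st_[i,4]>25])
E
```

```text
{'time': 19.75, 'joint_positions': [0.681, -0.048, -0.69, 1.745, -0.031, 1.433, -1.574], 'position': [0.482, -0.007, 0.292], 'tool_rot': [3.142, 0.001, 0.002], 'ft_force': [0.546, 0.994, 0.13], 'grip_width': 0.003, 'grip_force': 0.0}
0.09 279 expected rows roof/door top/door bottom [196.9 203.3 210. ] [(194, 123, 162), (195, 122, 152), (196, 123, 126), (197, 121, 93), (198, 128, 74), (199, 128, 82), (200, 124, 103), (201, 126, 121), (202, 129, 113), (203, 126, 85), (204, 129, 65), (205, 130, 63), (206, 128, 64), (207, 128, 64), (208, 107, 67), (209, 75, 71), (210, 43, 72), (211, 24, 75), (212, 20, 75), (213, 20, 76), (214, 23, 76), (215, 17, 75), (216, 17, 75), (217, 17, 75), (218, 17, 74), (219, 17, 73)]
0.15 258 expected rows roof/door top/door bottom [197.5 203.9 210.6] [(195, 125, 155), (196, 125, 141), (197, 124, 113), (198, 125, 86), (199, 123, 79), (200, 123, 85), (201, 125, 110), (202, 128, 128), (203, 126, 119), (204, 127, 90), (205, 126, 69), (206, 128, 64), (207, 126, 65), (208, 118, 65), (209, 110, 65), (210, 70, 69), (211, 34, 74), (212, 17, 73), (213, 18, 72), (214, 21,
[... 1612 characters left out ...]
 (201, 74, 69), (202, 96, 74), (203, 120, 104), (204, 124, 132), (205, 115, 135), (206, 86, 121), (207, 40, 127), (208, 24, 151), (209, 19, 165), (210, 17, 168), (211, 18, 169), (212, 18, 170), (213, 17, 168), (214, 17, 169), (215, 18, 169), (216, 17, 168), (217, 18, 168), (218, 17, 167), (219, 18, 168), (220, 17, 167), (221, 17, 167)]
changes [[252, 204, 34, 22, 418], [227, 218, 7, 5, 29], [230, 224, 58, 66, 1989], [290, 227, 56, 152, 4488], [361, 245, 6, 9, 39], [360, 255, 8, 16, 78], [380, 279, 125, 111, 4281], [506, 303, 134, 118, 7865], [516, 390, 91, 80, 3368], [412, 396, 70, 54, 1787], [386, 404, 14, 13, 84], [284, 430, 54, 50, 966], [338, 438, 95, 42, 2361], [446, 461, 80, 19, 1120]]
```

```bash
python3 -c "
from bench import ctrl
print(ctrl.close_job())"
```

```text
the job is handed in; nothing more can be done
None
```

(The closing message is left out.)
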